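# Switch the cash desk over to its battery supply

## Robot

A 6-joint arm with a two-finger parallel gripper is mounted at the origin on the work surface. World frame = base frame: x ahead of the robot, y to its left, z up, the work surface at z = 0. Lengths are in m, angles in rad, forces in N, time in s.
With the tool pointing down it reaches from about 0.35 to 0.725 m from the base axis. Payload 4.3 kg.
Tool frame: the origin (TCP) lies between the finger pads; the fingertips stand 25 mm ahead of it and the grasp point (between the pads) lies 6 mm ahead of it; x points along the fingers, y is the direction in which the jaws open and shut, and the axes are right-handed (so a half turn about x gives the same grasp; the last joint's range is limited). The gripper opens to 85 mm and grips with 20 to 120 N. Pads are 22 mm wide; open, the fingers measure 114 mm over their backs; the gripper's body (76 mm by 85 mm) begins 54 mm behind the grasp point. The pads swing forward as they close: fully open they stand 13 mm farther back than shut.
Start: joints at [1.23, 0.377, 0.081, 1.274, 0, 1.46], TCP at [0.132, 0.56, 0.256] pointing down, gripper open.
Joint ranges: [-2.72, 2.72], [-0.84, 1.66], [-1.02, 1.22], [-1.77, 2.12], [-1.37, 1.28], [-3.14, 3.14]. Speed limits (rad/s): [2.57, 2.57, 3.14, 3.14, 3.14, 3.14].

## Interface

Orientations are given as [roll, pitch, yaw] about the fixed x, y, z axes, in that order (R = Rz(yaw) Ry(pitch) Rx(roll)).
In Python, from workcell import monitor, viewer, workorder gives the robot as it stands. The module is installed in compiled form; this text tells all that it offers.
- The arm moves only by the shell command python3 -m creep 'ROWS' [OPENING]. ROWS is JSON, a list of rows, each a list of 4 numbers: the shift along the tool's x, y, z in units of 40 mm (1.0 is 40 mm), then the turn about the tool's x in degrees. In form: [[x, y, z, spin], ...]. A call has 1 to 20 rows; each row is the pose to reach, as a shift and turn from the pose commanded when the call began, along the tool's axes at that moment; what a row does not reach only later rows make up. A row lasts 1/12 s, in which the tool goes at most 41.7 mm and 7.16 degrees, less where a joint would pass 70% of its speed; a pose out of reach is approached as far as the arm can. A call with a gripper value outside its range is refused whole. OPENING is the opening in per cent of the stroke, from 0 (shut) to 100 (fully open), set as the call begins (- or left out, the last holds). The fingers move at their own pace and stop on an object; the grip force is fixed at half the most. Time passes only in rows, so rows that repeat a pose let the fingers close. It gives the time, the measured TCP pose, the force and the opening at its end, in the units of the state.
- monitor.observe(): the state, without advancing time (a new reading comes with each control period).
- viewer.grab_frame(name): name is "scene" or "side" or "wrist"; returns a dict with "img" (400x640x3 uint8, red, green, blue), "K" (3x3 intrinsics, pixels), "pose" (4x4, takes a point from camera to world coordinates); the wrist camera has in their place "mount" (4x4, takes a point from camera to tool coordinates, whose origin is the TCP and whose axes are the tool frame's). Camera axes: x right, y down, z forward; pixel columns grow to the right and rows downward; lengths in m; the calibration is good to about 2 mm. The wrist camera is an equidistant fisheye: a pixel r from the principal point sees the ray r / f radians off the axis. A picture is of the moment at which its call begins: read the wrist's pose just before it. There is no depth.
- workorder.hand_in(): hands the job in, once; it reports no verdict.
The state is a dict: "time_s": time; "qpos": joint angles; "qvel": joint speeds; "effort": joint torques, N m; "tool_pos": TCP position; "orientation": TCP orientation; "contact_force": force on the tool from outside, world axes, zero at the start; "ft_torque": the same for the moment, N m; "width": finger opening in m.
Only numpy, scipy, OpenCV 4.12 (cv2) and the standard library are available. Lean on these libraries where they do the work, as an engineer would, in place of code of your own. Each camera call takes 0.05 s, during which the arm holds its last target.

## Task

The cash desk is to run from its battery unit. Of the three switch boxes in the middle of the desk, take the one with the locking toggle, the lever that wears a ribbed sliding collar: lift the collar out of its notch, flip the lever across to the other side, let the collar drop fully home in the far notch and let go. Do not flip the plain lever, which has no collar: it is the lamp switch.

Things in the scene. Friction and masses are not known exactly. Their poses are not given: they have to be found in the camera images.
- lock_pivot (a point): Hinge point of the locking toggle, at the centre of the top of its fixed grey box (110 x 90 x 50 mm; the boxes of a plain lever and a push button look alike). Box frame: z up, y along the hinge, +x the way to flip the lever (away from the robot, turned up to 0.4 rad either way). The notched steel gate rises 32 mm above this point, reaching 30 mm to each side in x, 16 mm in y.
- collar_grip (a point): Middle of the ribbed steel collar, a sleeve 27 mm wide, 34 mm long, on the lever's axis 62 mm from lock_pivot (down) to 82 mm (fully lifted). z to the lever's tip (103 mm from the pivot), y along the hinge: grip it across y. A spring pulls it down with 2.4 to 4.8 N. Lifted 11 to 20 mm along the lever it frees the lever; let go on the far side it drops into the notch by itself.
- lock_lever (a joint): Lever of the locking toggle, rad, turning about lock_pivot's y: 0 at the start, leaning 28 degrees from upright to -x; 0.489 upright; 0.977 at its far stop, leaning 28 degrees to +x. With the collar down it has only about 4 degrees of play; with the collar lifted it swings easily, and let go past upright it runs on to the far stop.
- lamp_lever (a joint): Plain lever of the lamp switch on another box, rad: about 0 at the start, leaning 28 degrees roughly towards the robot; 0.977 flipped over. A bare tapered steel bat 75 mm long, 15 mm thick, with no collar and no gate. To be left as it is.
Things that resemble listed ones, but are neither listed nor needed, are in the scene too. What is shaped like the part that bears lamp_lever but turquoise is not meant.

How it is judged:
On the way:
1. the collar is lifted out of its notch (distance between collar_grip and lock_pivot above 0.069 m), for 0.05 s.
At the end, for the whole second after the job is handed in: The locking toggle's lever leans to the far side, within 5 degrees of its far stop (lock_lever above 0.89 rad); its collar has dropped home in the far notch (within 3 mm: collar_grip less than 65 mm from lock_pivot); the plain lamp lever is still on the side where it began (below 0.3 rad) (value of joint lock_lever above 0.89 rad and distance between collar_grip and lock_pivot below 0.065 m and value of joint lamp_lever below 0.3 rad); the robot touches nothing.
It fails at once if the plain lamp lever is flipped (value of joint lamp_lever above 0.49 rad).
It also fails if it takes over 32 s, if anything falls off the work surface, if the arm or the gripper's body presses on something with over 40 N, if the wrist force passes 120 N, or if a joint passes its speed limit or range.

## Working session

There is one attempt and no reset: what is moved stays moved. The work goes in short steps, Python scripts to look and compute and a shell command to move; the robot and the scene stay as the last step left them, time stands still between calls to the robot, and variables do not carry over. Pictures are saved under pics/ and viewed, and the job is handed in when it is done.

```bash
mkdir -p pics; cat > h.py <<'E'
import cv2,numpy as np
from workcell import monitor,viewer
def save(n,f): cv2.imwrite(f'pics/{f}.png',cv2.cvtColor(n,cv2.COLOR_RGB2BGR))
E
python3 - <<'E'
from h import *
import pickle
s=monitor.observe();print(s)
for n in("scene","side","wrist"):
    f=viewer.grab_frame(n);save(f['img'],n+'0');pickle.dump(f,open(n+'0.pkl','wb'))
    print(n,f['K'],f.get('pose',f.get('mount')))
E
```

```text
{'time_s': 0.0, 'qpos': array([ 1.22969989e+00,  3.78049985e-01,  7.96450528e-02,  1.27442854e+00,
       -9.05813160e-06,  1.46050700e+00]), 'qvel': array([-1.48925516e-03, -5.35819619e-05,  1.35133296e-03, -1.13800495e-04,
        8.16686103e-04,  2.27574288e-03]), 'effort': array([ 1.59016632e-03, -4.63602912e+01,  2.69876164e+01,  2.08497955e-02,
       -8.65542620e-05, -1.92242646e-05]), 'tool_pos': array([0.1313245 , 0.55917669, 0.25537573]), 'orientation': array([-1.6766392 ,  1.56875917, -1.9074463 ]), 'contact_force': array([ 0.0496147 , -0.36219736, -0.22115252]), 'ft_torque': array([-0.03950956, -0.0011886 , -0.03032386]), 'width': 0.08530954378460362}
scene [[384.01194148   0.         322.37498089]
 [  0.         384.01194148 195.16610978]
 [  0.           0.           1.        ]] [[-0.20612811  0.54382227 -0.81349158  1.16559763]
 [ 0.97846655  0.1054626  -0.17742845  0.10685173]
 [-0.01069661 -0.83254729 -0.5538507   0.62761032]
 [ 0.          0.          0.          1.        ]]
side [[436.56571811   0.         328.14116218]
 [  0.         436.56571811 197.43639326]
 [  0.           0.           1.        ]] [[ 0.87192801 -0.33646132  0.35571806  0.0322397 ]
 [-0.48962055 -0.59374063  0.63854818 -0.76943536]
 [-0.0036425  -0.73093491 -0.68243746  0.85883682]
 [ 0.          0.          0.          1.        ]]
wrist [[309.70691629   0.         323.13084754]
 [  0.         309.70691629 198.68677905]
 [  0.           0.           1.        ]] [[ 8.11972614e-04 -3.08768338e-01  9.51136927e-01 -1.18740866e-01]
 [ 9.99999470e-01 -3.51171742e-04 -9.67687063e-04 -1.32138472e-03]
 [ 6.32803538e-04  9.51137209e-01  3.08767890e-01 -8.04558731e-02]
 [ 0.00000000e+00  0.00000000e+00  0.00000000e+00  1.00000000e+00]]
```

View pics/scene0.png

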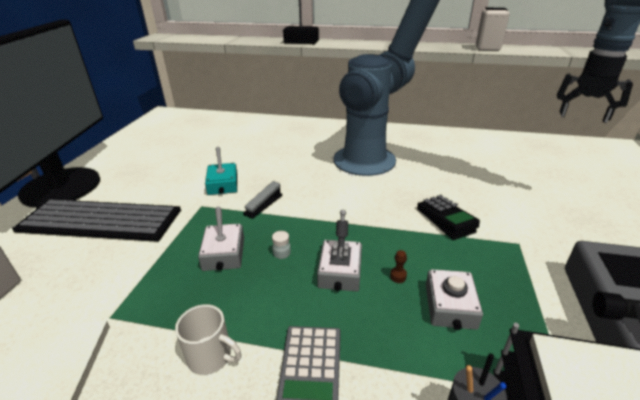

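View pics/side0.png

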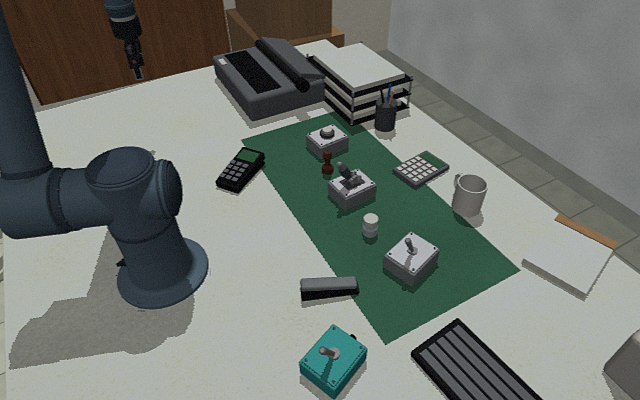

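View pics/wrist0.png

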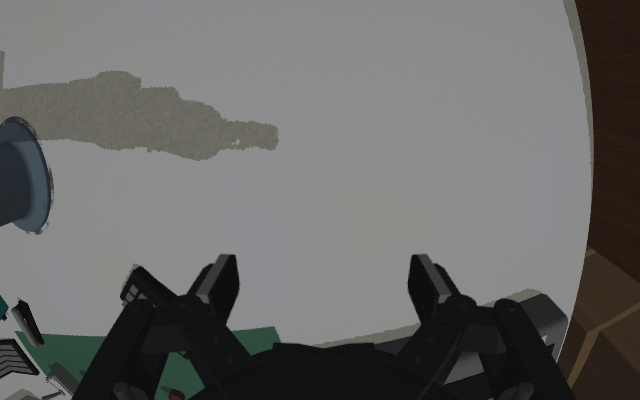

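Candidates:
- Scene (222,245), side (411,255): box with a bare lever, the lamp switch.
- Scene (341,255), side (352,185): box with a gated lever and a thick sleeve.
- Scene (455,295), side (327,138): push button.
- Scene (222,175): turquoise decoy.

The middle box fits the locking toggle. I'll confirm it with crops.

```bash
python3 - <<'E'
from h import *
a=cv2.imread('pics/scene0.png')[200:300,300:380];b=cv2.imread('pics/side0.png')[150:220,315:390]
a=cv2.resize(a,(400,500),interpolation=3);b=cv2.resize(b,(400,500*70//75*1),interpolation=3);b=cv2.resize(cv2.imread('pics/side0.png')[145:220,322:382],(400,500),interpolation=3)
cv2.imwrite('pics/crop0.png',np.hstack([a,b]))
E
```

```text
(no output)
```

View pics/crop0.png

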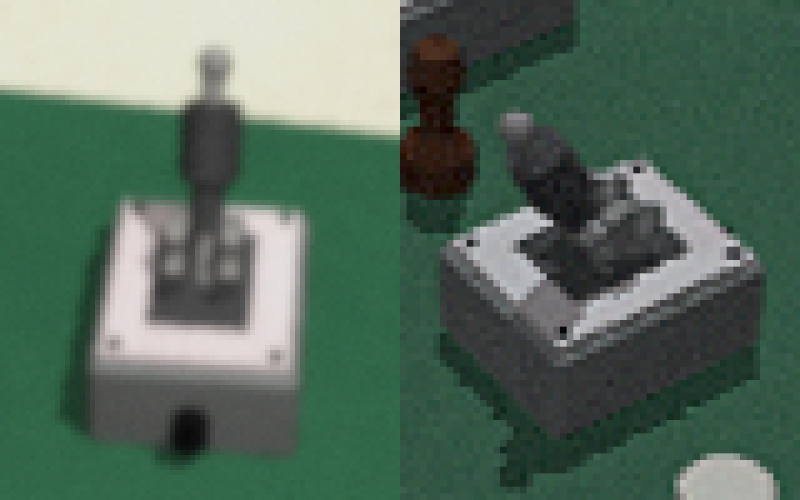

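The crops confirm it: the middle box has the notched gate and the lever with the thick collar and light tip, scene tip (343,212). Now I'll measure the pose from the top corners and the lever tip.

```bash
cat > fit.py <<'E'
from h import *
import pickle
from scipy.optimize import least_squares
fs={n:pickle.load(open(n+'0.pkl','rb')) for n in('scene','side')}
def proj(f,P):
    T=np.linalg.inv(f['pose']);p=np.asarray(P)@T[:3,:3].T+T[:3,3];p=p@f['K'].T;return p[:,:2]/p[:,2:]
sg=np.array([(-1,-1),(-1,1),(1,-1),(1,1)])
sc=np.array([(122,200),(308,208),(95,365),(300,372)])/5+[300,200]
sd=np.array([(560,360),(440,248),(765,255),(630,160)])/6.667+[322,145]
def pts(p):
    c,s=np.cos(p[2]),np.sin(p[2]);R=np.array([[c,-s],[s,c]])
    q=(sg*[.055,.045])@R.T+p[:2];Q=np.c_[q,np.full(4,.05)]
    t=np.array([-np.sin(np.radians(28))*.103,0]);tip=np.r_[p[:2]+R@t,.05+.103*np.cos(np.radians(28))]
    return np.vstack([Q,tip])
SC=np.vstack([sc,np.array([213,52])/5+[300,200]]);SD=np.vstack([sd,np.array([517,122])/6.667+[322,145]])
for use in('scene','side','both'):
    def r(p):
        o=[]
        if use!='side':o.append(proj(fs['scene'],pts(p))-SC)
        if use!='scene':o.append(proj(fs['side'],pts(p))-SD)
        return np.concatenate(o).ravel()
    s=least_squares(r,[.5,0,0],loss='soft_l1');print(use,s.x.round(4),r(s.x).reshape(-1,2).round(1).tolist())
E
python3 fit.py
```

```text
scene [0.5463 0.0118 0.1112] [[-1.4, -0.9], [0.4, -0.4], [-1.1, 0.3], [1.4, 1.6], [0.4, -0.6]]
side [ 0.6862 -0.0763  0.0376] [[0.1, 0.5], [-2.1, -1.3], [0.2, 2.0], [-0.4, -1.1], [1.8, 0.1]]
both [0.5503 0.0083 0.1113] [[-3.3, -0.0], [-1.4, 0.5], [-3.1, 1.4], [-0.6, 2.7], [-1.5, 0.3], [-57.4, -0.8], [-58.8, -1.6], [-57.2, -0.7], [-57.0, -2.8], [-58.4, -0.8]]
```

```bash
sed -i 's|(630,160)\])/|(630,160)])-[400,0]; sd=sd/|; s|np.array(\[517,122\])/|np.array([117,122])/|' fit.py; sed -i 's|sd=sd/6.667+|sd=sd/6.667+|' fit.py; python3 fit.py
```

```text
scene [0.5463 0.0118 0.1112] [[-1.4, -0.9], [0.4, -0.4], [-1.1, 0.3], [1.4, 1.6], [0.4, -0.6]]
side [0.5422 0.0075 0.1272] [[0.6, 0.4], [-1.2, -0.3], [0.5, 0.1], [0.5, -1.8], [-0.7, 0.5]]
both [0.5444 0.0107 0.117 ] [[-1.9, -1.5], [-0.2, -1.1], [-1.2, -0.4], [1.1, 0.8], [-0.1, -1.1], [0.4, -0.6], [-1.1, -1.3], [0.6, -0.6], [0.8, -2.6], [-0.7, -0.5]]
```

The mismatch was only my crop offset. The corrected side and scene fits agree within about 5 mm: pivot ≈ (0.544, 0.010, 0.05), yaw ≈ 0.12. Next I'll work out the transit to above the collar.

```bash
cat >> h.py <<'E'
from scipy.spatial.transform import Rotation as Ro
def pose():
    s=monitor.observe();return s['tool_pos'],Ro.from_euler('xyz',s['orientation']).as_matrix(),s
def plan(target,yaw):
    p,R,s=pose();d=R.T@(np.array(target)-p)/.04
    h=np.array([-np.sin(yaw),np.cos(yaw),0]);l=R.T@h
    a=np.degrees(np.arctan2(l[2],l[1]))
    print('t',s['time_s'],'R\n',R.round(3),'\nshift',d.round(3),'spin',round(a,2),'or',round((a+360)%360-180,2),'q6',s['qpos'][5])
E
python3 -c "
from h import *
plan([.515,.007,.25],.118)"
```

```text
t 0.15 R
 [[-0.001  0.229  0.973]
 [-0.001  0.973 -0.229]
 [-1.    -0.002 -0.   ]] 
shift [  0.155 -11.248  12.495] spin -19.99 or 160.01 q6 1.460504776597105
```

```bash
python3 -m creep '[[0,-0.2,0.2,-2],[0,-0.6,0.7,-4],[0,-1.2,1.3,-6],[0,-1.9,2.1,-8],[0,-2.6,2.9,-10],[0,-3.3,3.7,-12],[0,-4,4.5,-14],[0,-4.7,5.2,-16],[0,-5.4,6,-18],[0,-6.1,6.8,-20],[0,-6.8,7.6,-20],[0,-7.5,8.3,-20],[0,-8.2,9.1,-20],[0,-8.9,9.9,-20],[0.1,-9.6,10.7,-20],[0.1,-10.2,11.4,-20],[0.1,-10.7,11.9,-20],[0.15,-11.1,12.3,-20],[0.15,-11.25,12.5,-20],[0.15,-11.25,12.5,-20]]' 70
python3 - <<'E'
from h import *
import pickle
p,R,s=pose();f=viewer.grab_frame('wrist');save(f['img'],'wrist1');pickle.dump((f,p,R),open('wrist1.pkl','wb'))
plan([.515,.007,.25],.118);print(p,s['width'])
E
```

```text
time_s: 1.82
tool_pos: [0.5162, 0.0058, 0.2497]
orientation: [2.999, 1.57, 3.115]
contact_force: [0.2, 0.7, 0.3]
width: 0.0598
t 1.8667 R
 [[-0.001 -0.117  0.993]
 [ 0.001  0.993  0.117]
 [-1.     0.001 -0.001]] 
shift [-0.003 -0.002 -0.007] spin -0.07 or 179.93 q6 -0.2265895736007067
[0.51620399 0.00578262 0.24970313] 0.059807230142892645
```

View pics/wrist1.png

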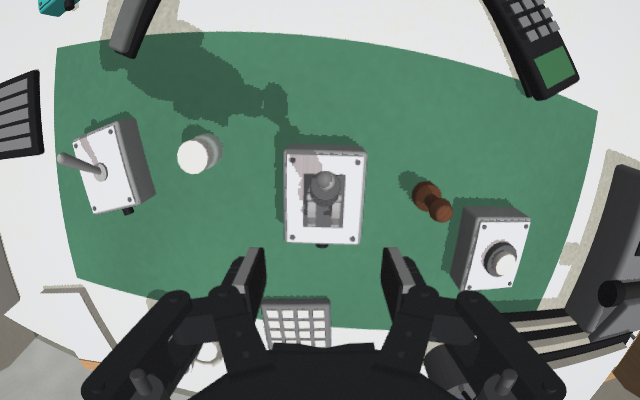

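The wrist view shows the toggle box centred at about (325,197) with its lever tip at (324,183). The lamp box sits well to the left at (108,168). I'll crop it to refine the pose.

```bash
python3 - <<'E'
import cv2
a=cv2.imread('pics/wrist1.png')[140:260,270:380];cv2.imwrite('pics/crop1.png',cv2.resize(a,(550,600),interpolation=cv2.INTER_CUBIC))
E
```

```text
(no output)
```

View pics/crop1.png

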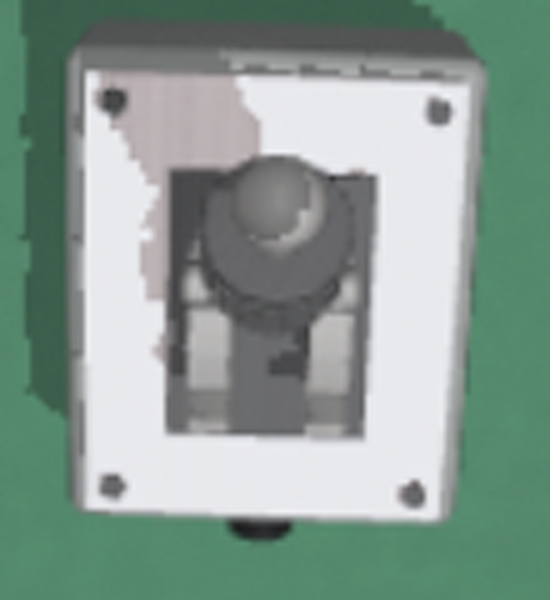

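```bash
cat > fit2.py <<'E'
from h import *
import pickle
from scipy.optimize import least_squares
f,p0,R0=pickle.load(open('wrist1.pkl','rb'))
def projw(P):
    q=(np.asarray(P)-p0)@R0;M=f['mount'];q=(q-M[:3,3])@M[:3,:3]
    n=np.hypot(q[:,0],q[:,1]);t=np.arctan2(n,q[:,2]);K=f['K']
    return np.c_[K[0,2]+K[0,0]*t*q[:,0]/n,K[1,2]+K[1,1]*t*q[:,1]/n]
sg=np.array([(-1,-1),(-1,1),(1,-1),(1,1)])
ob=np.array([(84,70),(478,80),(84,510),(443,520),(278,200)])/5+[269.6,139.6]
def pts(p):
    c,s=np.cos(p[2]),np.sin(p[2]);R=np.array([[c,-s],[s,c]])
    q=(sg*[.055,.045]*p[3])@R.T+p[:2];a=np.radians(28)
    return np.vstack([np.c_[q,np.full(4,.05)],np.r_[p[:2]+R@[-.097*np.sin(a),0],.05+.097*np.cos(a)]])
r=lambda p:(projw(pts(p))-ob).ravel()
s=least_squares(r,[.54,.01,.1,1.]);print(s.x.round(4),r(s.x).reshape(-1,2).round(1).tolist())
r2=lambda p:(projw(pts(p))-ob)[:4].ravel()
s=least_squares(r2,[.54,.01,.1,1.]);print(s.x.round(4),(projw(pts(s.x))-ob).round(1).tolist())
E
python3 fit2.py
```

```text
[0.5407 0.0083 0.084  0.9193] [[-0.7, -0.1], [-0.4, 0.3], [-0.1, -0.1], [0.3, -0.1], [0.6, 0.0]]
[0.5406 0.0085 0.0814 0.9193] [[-0.3, -0.2], [-0.0, 0.5], [0.0, -0.2], [0.3, -0.0], [1.1, 0.0]]
```

Wrist fit: pivot ≈ (0.5415, 0.0085), yaw ≈ 0.09, consistent with the other cameras to about 3 mm. The plate scale of 0.92 suggests a bevelled rim. Now to compute the grasp.

```bash
python3 -c "
from h import *
plan([.5125,.0059,.111],.09)"
```

```text
t 1.8667 R
 [[-0.001 -0.117  0.993]
 [ 0.001  0.993  0.117]
 [-1.     0.001 -0.001]] 
shift [ 3.472 -0.025 -0.069] spin 1.54 or -178.46 q6 -0.2265895736007067
```

```bash
python3 -m creep '[[0.2,-0.02,-0.07,1.5],[0.5,-0.02,-0.07,1.5],[0.9,-0.02,-0.07,1.5],[1.3,-0.02,-0.07,1.5],[1.7,-0.02,-0.07,1.5],[2.1,-0.02,-0.07,1.5],[2.4,-0.02,-0.07,1.5],[2.7,-0.02,-0.07,1.5],[3,-0.02,-0.07,1.5],[3.2,-0.02,-0.07,1.5],[3.4,-0.02,-0.07,1.5],[3.47,-0.02,-0.07,1.5],[3.47,-0.02,-0.07,1.5],[3.47,-0.02,-0.07,1.5]]'
python3 - <<'E'
from h import *
p,R,s=pose()
for n in('wrist','scene','side'):
    f=viewer.grab_frame(n)['img']
    if n=='wrist':w=f
    elif n=='scene':a=cv2.resize(f[180:300,290:400],(400,436),interpolation=cv2.INTER_CUBIC)
    else:b=cv2.resize(f[120:229,300:400],(400,436),interpolation=cv2.INTER_CUBIC)
save(w,'wrist2');save(np.hstack([a,b]),'ext2')
plan([.5125,.0059,.111],.09)
E
```

```text
time_s: 3.03
tool_pos: [0.5127, 0.0065, 0.1118]
orientation: [0.131, 1.57, 0.223]
contact_force: [0.5, 0.6, -0.4]
width: 0.06
t 3.1833 R
 [[ 0.001 -0.092  0.996]
 [-0.     0.996  0.092]
 [-1.    -0.     0.001]] 
shift [ 0.029 -0.005 -0.019] spin 0.11 or -179.89 q6 -0.2036701245482316
```

View pics/wrist2.png

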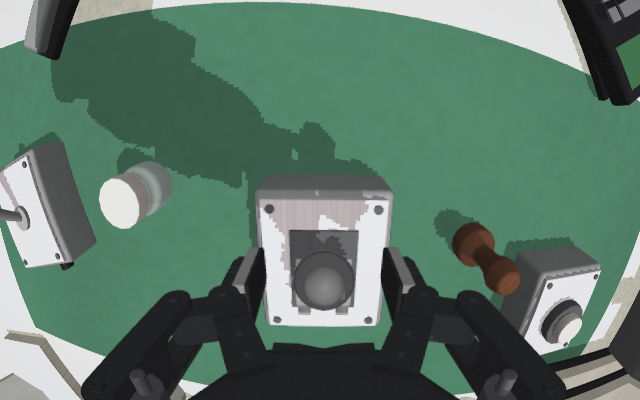

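View pics/ext2.png

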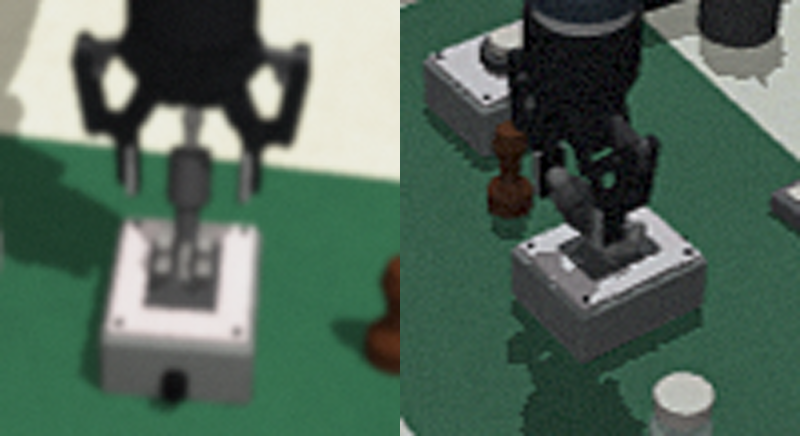

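The collar is centred between the pads: wrist ball at (323,280), pads at (250,275) and (400,275). Closing the gripper.

```bash
python3 -m creep '[[0,0,0,0],[0,0,0,0],[0,0,0,0],[0,0,0,0],[0,0,0,0],[0,0,0,0],[0,0,0,0],[0,0,0,0]]' 0
python3 - <<'E'
from h import *
a=viewer.grab_frame('scene')['img'][180:300,290:400];b=viewer.grab_frame('side')['img'][120:229,300:400]
save(np.hstack([cv2.resize(i,(400,436),interpolation=cv2.INTER_CUBIC) for i in(a,b)]),'ext3')
# path rows: tool frame shift (down = +x, +z = box x) for radius r and lean
c,s=np.cos,np.sin
r0=.062;a0=np.radians(-28)
for r,a in [(.066,-28),(.070,-28),(.074,-28),(.0775,-28)]+[(.0775,k) for k in(-21,-14,-7,0,7,14,21,26,28)]+[(.064,28)]:
    A=np.radians(a);print(r,a,'x %.2f z %.2f'%(-(r*c(A)-r0*c(a0))/.04,(r*s(A)-r0*s(a0))/.04))
E
```

```text
time_s: 3.85
tool_pos: [0.5128, 0.0065, 0.112]
orientation: [0.676, 1.57, 0.768]
contact_force: [-1.6, 2.4, 5.3]
width: 0.0249
0.066 -28 x -0.09 z -0.05
0.07 -28 x -0.18 z -0.09
0.074 -28 x -0.26 z -0.14
0.0775 -28 x -0.34 z -0.18
0.0775 -21 x -0.44 z 0.03
0.0775 -14 x -0.51 z 0.26
0.0775 -7 x -0.55 z 0.49
0.0775 0 x -0.57 z 0.73
0.0775 7 x -0.55 z 0.96
0.0775 14 x -0.51 z 1.20
0.0775 21 x -0.44 z 1.42
0.0775 26 x -0.37 z 1.58
0.0775 28 x -0.34 z 1.64
0.064 28 x -0.04 z 1.48
```

View pics/ext3.png

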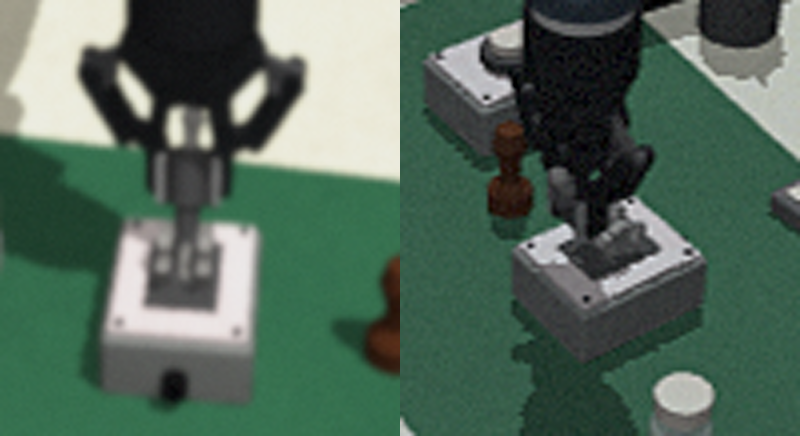

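The pads hold the collar: width is 25 mm, and the scene view shows them on both of its sides. Lifting along the lever.

```bash
python3 -m creep '[[-0.05,0,-0.03,0],[-0.1,0,-0.06,0],[-0.16,0,-0.09,0],[-0.22,0,-0.12,0],[-0.28,0,-0.15,0],[-0.34,0,-0.18,0],[-0.34,0,-0.18,0],[-0.34,0,-0.18,0]]'
python3 - <<'E'
from h import *
a=viewer.grab_frame('scene')['img'][180:300,290:400];b=viewer.grab_frame('side')['img'][120:229,300:400]
save(np.hstack([cv2.resize(i,(400,436),interpolation=cv2.INTER_CUBIC) for i in(a,b)]),'ext4')
E
```

```text
time_s: 4.62
tool_pos: [0.5058, 0.0058, 0.1252]
orientation: [0.678, 1.57, 0.77]
contact_force: [3.6, 3.6, -2.8]
width: 0.0247
```

View pics/ext4.png

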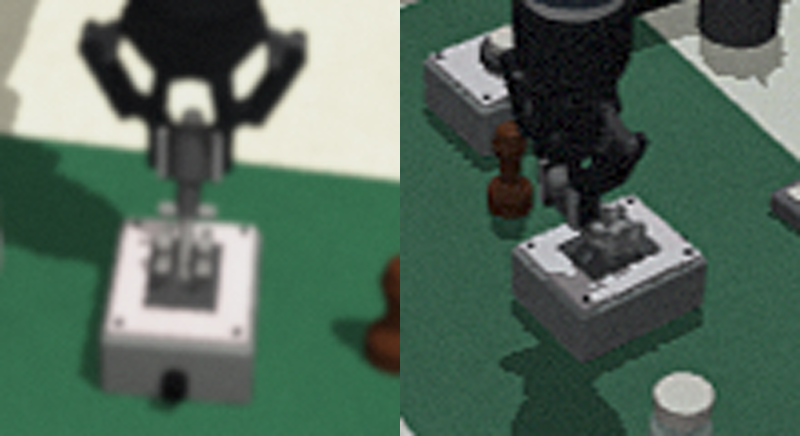

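The collar has lifted: the cross pin is clear at the gate top and less of the lever tip shows. Swinging to upright, then a force check.

```bash
python3 -m creep '[[-0.05,0,0.1,0],[-0.1,0,0.21,0],[-0.14,0,0.32,0],[-0.17,0,0.44,0],[-0.19,0,0.55,0],[-0.21,0,0.67,0],[-0.22,0,0.79,0],[-0.23,0,0.91,0],[-0.23,0,0.91,0],[-0.23,0,0.91,0]]'
python3 - <<'E'
from h import *
a=viewer.grab_frame('scene')['img'][180:300,290:400];b=viewer.grab_frame('side')['img'][120:229,300:400]
save(np.hstack([cv2.resize(i,(400,436),interpolation=cv2.INTER_CUBIC) for i in(a,b)]),'ext5')
E
```

```text
time_s: 5.55
tool_pos: [0.5427, 0.009, 0.1345]
orientation: [0.185, 1.569, 0.277]
contact_force: [-2.2, 1.9, -4.8]
width: 0.0247
```

View pics/ext5.png

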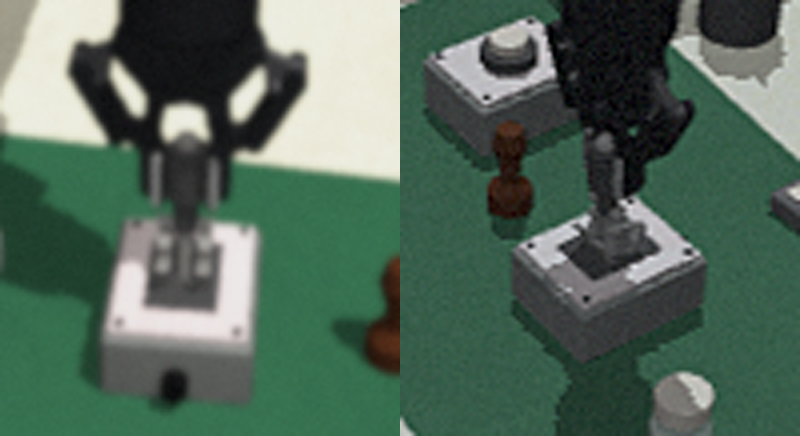

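The lever is upright with forces near 5 N. Continuing to the far side.

```bash
python3 -m creep '[[0.01,0,0.11,0],[0.02,0,0.23,0],[0.04,0,0.35,0],[0.06,0,0.47,0],[0.09,0,0.58,0],[0.13,0,0.69,0],[0.17,0,0.78,0],[0.2,0,0.85,0],[0.23,0,0.91,0],[0.23,0,0.91,0],[0.23,0,0.91,0]]'
python3 - <<'E'
from h import *
a=viewer.grab_frame('scene')['img'][180:300,290:400];b=viewer.grab_frame('side')['img'][120:229,300:400]
save(np.hstack([cv2.resize(i,(400,436),interpolation=cv2.INTER_CUBIC) for i in(a,b)]),'ext6')
E
```

```text
time_s: 6.57
tool_pos: [0.5785, 0.0122, 0.1253]
orientation: [-0.238, 1.57, -0.146]
contact_force: [-3.4, 0.8, -4.4]
width: 0.0241
```

View pics/ext6.png

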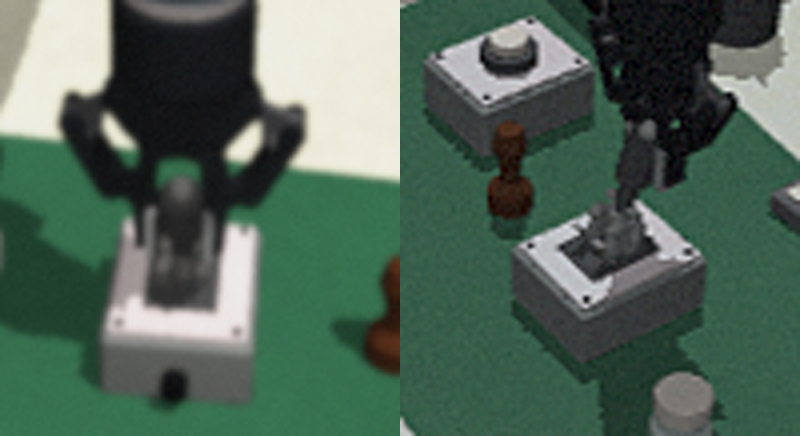

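The lever leans to the far side. Opening so the collar can drop.

```bash
python3 -m creep '[[0,0,0,0],[0,0,0,0],[0,0,0,0],[0,0,0,0],[0,0,0,0],[0,0,0,0],[0,0,0,0],[0,0,0,0]]' 75
python3 - <<'E'
from h import *
a=viewer.grab_frame('scene')['img'][180:300,290:400];b=viewer.grab_frame('side')['img'][120:229,300:400]
save(np.hstack([cv2.resize(i,(400,436),interpolation=cv2.INTER_CUBIC) for i in(a,b)]),'ext7')
E
```

```text
time_s: 7.33
tool_pos: [0.5781, 0.0122, 0.1251]
orientation: [0.01, 1.571, 0.102]
contact_force: [-0.0, -0.7, 0.4]
width: 0.0642
```

View pics/ext7.png

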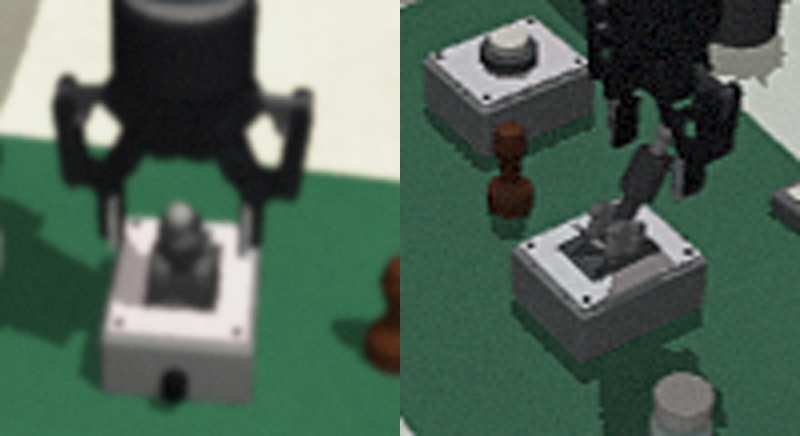

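The collar has slid down: more of the tip shows above it and the lever lies further over. Withdrawing straight up, then checking.

```bash
python3 -m creep '[[-0.2,0,0,0],[-0.5,0,0,0],[-0.9,0,0,0],[-1.3,0,0,0],[-1.8,0,0,0],[-2.3,0,0,0],[-2.8,0,0,0],[-3.3,0,0,0],[-3.7,0,0,0],[-3.7,0,0,0],[-3.7,0,0,0]]'
python3 - <<'E'
from h import *
import pickle
p,R,s=pose();D={}
for n in('wrist','scene','side'):
    f=viewer.grab_frame(n);D[n]=f
pickle.dump((D,p,R),open('end.pkl','wb'))
a=D['scene']['img'][200:300,290:390];b=D['side']['img'][140:220,310:390]
save(np.hstack([cv2.resize(i,(400,400),interpolation=cv2.INTER_CUBIC) for i in(a,b)]),'ext8')
save(D['scene']['img'],'scene8')
def proj(f,P):
    T=np.linalg.inv(f['pose']);q=np.asarray(P)@T[:3,:3].T+T[:3,3];q=q@f['K'].T;return q[:,:2]/q[:,2:]
# predicted axis points at far stop: tip, collar top for down (79) and up, collar bottom 45
y=.09;hx=np.array([np.cos(y),np.sin(y),0])
for lean in(23,28):
    A=np.radians(lean);u=hx*np.sin(A)+[0,0,np.cos(A)]
    P=[np.array([.5425,.0095,.05])+u*r for r in(.103,.079,.045,.082)]
    print(lean,((proj(D['scene'],P)-[290,200])*4).round().tolist(),((proj(D['side'],P)-[310,140])*5+[400,0]).round().tolist())
E
```

```text
time_s: 8.35
tool_pos: [0.5787, 0.0122, 0.2743]
orientation: [-0.158, 1.568, -0.066]
contact_force: [-0.2, -0.3, 0.2]
width: 0.0642
23 [[198.0, 133.0], [198.0, 155.0], [200.0, 184.0], [198.0, 152.0]] [[674.0, 51.0], [658.0, 90.0], [637.0, 143.0], [660.0, 85.0]]
28 [[196.0, 149.0], [197.0, 167.0], [199.0, 191.0], [197.0, 165.0]] [[685.0, 52.0], [667.0, 90.0], [641.0, 143.0], [669.0, 85.0]]
```

View pics/ext8.png

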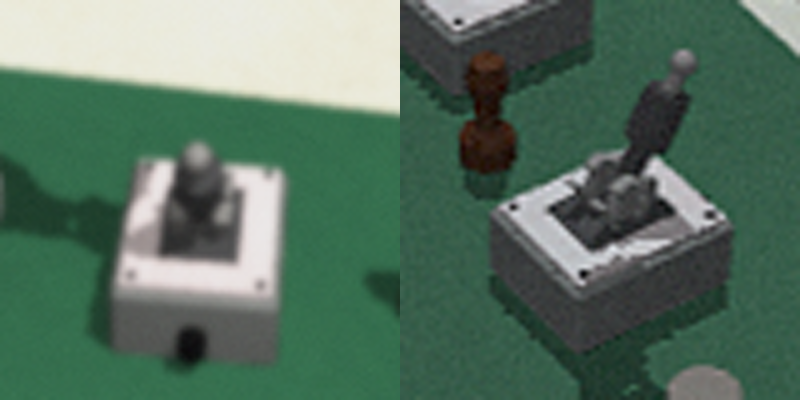

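View pics/scene8.png

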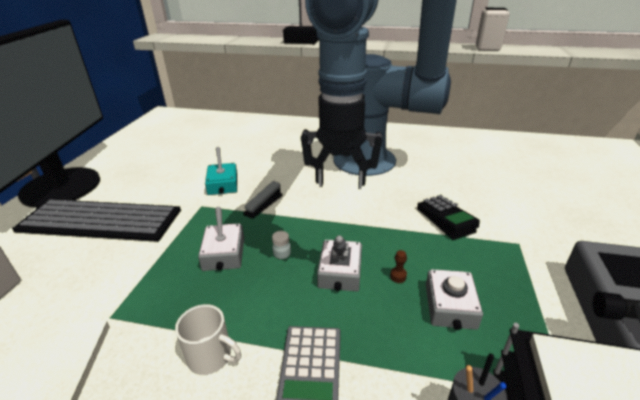

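```bash
python3 - <<'E'
from h import *
import pickle
D,p0,R0=pickle.load(open('end.pkl','rb'));f=D['wrist']
s=D['side']['img'][140:200,340:390];save(cv2.resize(s,(500,600),interpolation=cv2.INTER_CUBIC),'c9a')
S0=pickle.load(open('side0.pkl','rb'))['img'][150:200,330:380]
save(np.hstack([cv2.resize(f['img'][90:270,230:410],(540,540)),]),'c9b')
def projw(P):
    q=(np.asarray(P)-p0)@R0;M=f['mount'];q=(q-M[:3,3])@M[:3,:3]
    n=np.hypot(q[:,0],q[:,1]);t=np.arctan2(n,q[:,2]);K=f['K']
    return np.c_[K[0,2]+K[0,0]*t*q[:,0]/n,K[1,2]+K[1,1]*t*q[:,1]/n]
y=.09;hx=np.array([np.cos(y),np.sin(y),0])
def proj(f,P):
    T=np.linalg.inv(f['pose']);q=np.asarray(P)@T[:3,:3].T+T[:3,3];q=q@f['K'].T;return q[:,:2]/q[:,2:]
for lean in(20,24,28):
    A=np.radians(lean);u=hx*np.sin(A)+[0,0,np.cos(A)]
    P=[np.array([.5412,.0085,.05])+u*r for r in(.097,.103,.079,.045)]
    print(lean,((projw(P)-[230,90])*3).round().tolist(),((proj(D['side'],P)-[340,140])*10).round().tolist())
E
```

```text
20 [[282.0, 307.0], [283.0, 320.0], [282.0, 270.0], [282.0, 212.0]] [[225.0, 126.0], [232.0, 106.0], [204.0, 183.0], [165.0, 289.0]]
24 [[282.0, 325.0], [282.0, 339.0], [282.0, 285.0], [282.0, 220.0]] [[242.0, 125.0], [251.0, 106.0], [218.0, 182.0], [173.0, 289.0]]
28 [[282.0, 342.0], [282.0, 357.0], [282.0, 299.0], [282.0, 227.0]] [[259.0, 126.0], [269.0, 107.0], [232.0, 183.0], [181.0, 289.0]]
```

View pics/c9a.png

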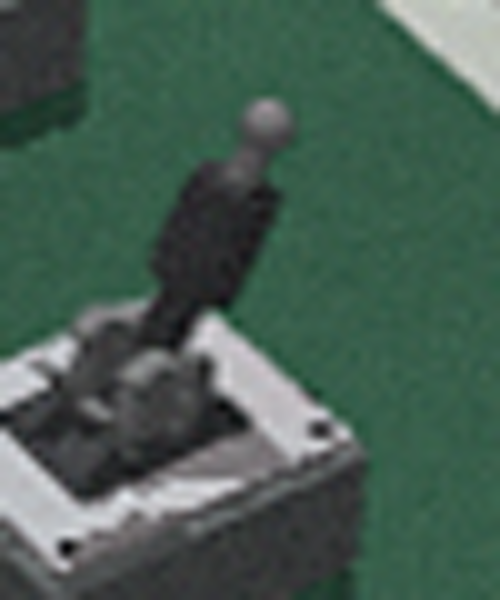

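View pics/c9b.png

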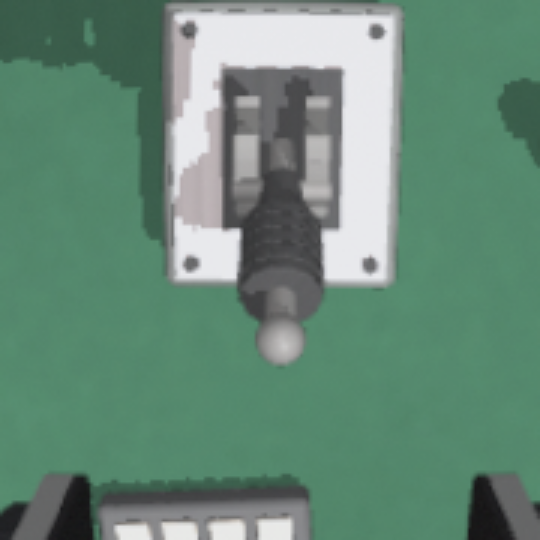

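In the wrist view the ball is at (281,342), exactly where a 28° lean predicts. The collar's top face is at about (281,295), against 299 predicted for fully down; 3 mm up would give about 306. The side view agrees: collar top (240,180), predicted (241,180) after the ball offset. The lamp lever tip is unchanged at scene (219,208). Handing in.

```bash
python3 -c "
from workcell import workorder,monitor
print(monitor.observe()['contact_force']);print(workorder.hand_in())"
```

```text
[-0.1139255  -0.59744219  0.02746037]
the job is handed in; nothing more can be done
None
```

The locking toggle on the middle box is flipped to its far side, and the job is handed in at about 8.5 s of the 32 s allowed. I gripped the collar across the hinge, lifted it about 15 mm along the lever and swung the lever over its arc. I then opened the gripper so the collar dropped, and withdrew straight up.

- **Lever and collar:** The wrist and side views match a lever at 28° and a collar fully down, within about 1–2 mm.
- **Lamp lever:** Its tip has not moved in the scene image.
- **Contact:** The contact force was near zero at hand-in, and the arm was clear of everything. It stayed below about 7 N in the readings during the job.
- **Disagreements:** My first side-camera fit was off by 58 pixels because of a crop-offset mistake, which I fixed before moving. After that the three camera fits differed by up to about 6 mm, so I relied mainly on the wrist view. The grip width read 25 mm against the stated 27 mm, but the hold was firm.

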